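Start an irradiation run: stirrer, lamp, shutter

TASK

Start the irradiation run by pressing three buttons with a fingertip, each gently and fully in, in this order: the blue one on the stirrer, then the green one on the lamp supply, then the yellow one on the loose shutter box; each stays in by itself. Only press: do not lift, tip or push the shutter box out of its place, leave the red button alone, and leave the glassware and the other things on the bench where they stand.

Things in the scene. Friction and masses are not known exactly. Their poses are not given: they have to be found in the camera images.
- stirrer: magnetic stirrer fixed to the bench: dark blue base 250 (x) x 170 (y) mm; along its -x side a light grey control panel with top at 72 mm above the bench, carrying the blue button (at x -85, y +45 mm) and a black knob 36 mm across (at x -85, y -45 mm, top at 86 mm); over its +x part a white square plate, top at 93 mm, with the beaker on it. Origin: centre of the underside, z up.
- supply: lamp supply fixed to the bench: low white case 250 (x) x 170 (y) mm with a black top panel outlined in yellow, at 92 mm above the bench. Green and red buttons side by side near its -x end (x -70, y +42 and -42 mm; which is on which side changes); a meter and a small grey knob (top at 105 mm) in the middle; the vial stands on its +x part. Origin: centre of the underside, z up.
- shutter: shutter control box, loose on the bench on rubber feet: grey, 120 (x) x 85 (y) mm, black top at 37 mm above the bench, 0.7 kg, yellow button at the middle of the top. Origin: centre of the underside, z up.
- blue_top (a point): round blue push-button cap, 28 mm across, pointing up on the stirrer's panel; this point is the centre of its top face and moves down with the cap. With the button out, the top is 17 mm above the panel around it (3 mm high metal ring, 38 mm across, around its foot).
- green_top (a point): round green push-button cap, 28 mm across, pointing up on the lamp supply; this point is the centre of its top face and moves down with the cap. With the button out, the top is 17 mm above the panel around it (3 mm high metal ring, 38 mm across, around its foot).
- red_top (a point): round red push-button cap, 28 mm across, pointing up on the lamp supply, 84 mm from the green one (centre to centre); must be left alone; this point is the centre of its top face and moves down with the cap. With the button out, the top is 17 mm above the panel around it (3 mm high metal ring, 38 mm across, around its foot).
- yellow_top (a point): round yellow push-button cap, 28 mm across, pointing up on the loose shutter box; this point is the centre of its top face and moves down with the cap. With the button out, the top is 17 mm above the panel around it (3 mm high metal ring, 38 mm across, around its foot).
- blue (a joint): travel of the blue button in m: 0 = out, grows as it is pressed straight down, 0.008 = fully in against its stop. The coloured cap is sprung on it and gives way by a further 1 mm per 4 N, 5 mm at most. The button takes about 4 N all the way; no return spring: it stays where it is left, so it cannot be un-pressed by tapping again. Starts between 0 and 0.0015.
- green (a joint): travel of the green button in m: 0 = out, grows as it is pressed straight down, 0.008 = fully in against its stop. The coloured cap is sprung on it and gives way by a further 1 mm per 4 N, 5 mm at most. The button takes about 4 N all the way; no return spring: it stays where it is left, so it cannot be un-pressed by tapping again. Starts between 0 and 0.0015.
- yellow (a joint): travel of the yellow button in m: 0 = out, grows as it is pressed straight down, 0.008 = fully in against its stop. The coloured cap is sprung on it and gives way by a further 1 mm per 4 N, 5 mm at most. The button takes about 4 N all the way; no return spring: it stays where it is left, so it cannot be un-pressed by tapping again. Starts between 0 and 0.0015.
- red (a joint): travel of the red button in m: 0 = out, grows as it is pressed straight down, 0.008 = fully in against its stop. The coloured cap is sprung on it and gives way by a further 1 mm per 4 N, 5 mm at most. The button takes about 4 N all the way; no return spring: it stays where it is left, so it cannot be un-pressed by tapping again. Starts at 0 and must stay out.
- beaker: bystander: glass beaker, 66 mm across, 80 mm tall, standing loose on the stirrer's plate (rim about 173 mm above the bench). Origin: centre of its underside.
- vial: bystander: amber vial with black cap, 28 mm across, 60 mm tall, standing loose on the lamp supply (top about 152 mm above the bench). Origin: centre of its underside.
- bottle: bystander: white plastic bottle with blue cap, 72 mm across, 170 mm tall, at the robot's right. Origin: centre of its underside.
- dish: bystander: shallow white dish, 90 mm across, 18 mm high, at the robot's left, near the robot. Origin: centre of its underside.
- driver: bystander: screwdriver with orange handle lying on the bench on the robot's right, near the robot. Origin: underside of the tool.
- filter_case: bystander: flat wooden filter case 90 x 70 x 30 mm on the bench at the robot's left. Origin: centre of its underside.
Mind the look-alikes: they are no part of the job. What is shaped like the shutter but orange or pink is not meant.

How it is judged:
On the way, in this order (a step that is already met when the one before it is completed fails the run):
1. blue button fully in (value of joint blue above 0.006 m), for 0.1 s.
2. green button fully in (value of joint green above 0.006 m), for 0.1 s.
3. yellow button fully in (value of joint yellow above 0.006 m), for 0.1 s.
At the end, for the whole second after the job is handed in: Blue, green and yellow buttons are in by more than 6 of their 8 mm, red is in by less than 3 mm, the shutter box lies flat and at rest within 20 mm of where it was, and the bystanders are within 30 mm of where they were, the beaker, vial, bottle and dish upright (value of joint each of blue, green, yellow above 0.006 m and value of joint red below 0.003 m and distance of each of beaker, vial, bottle, dish, driver, filter_case from where it was at the start of the episode below 0.03 m and angle between each of beaker, vial, bottle, dish's own z axis and vertical below 0.4 rad and distance of shutter from where it was at the start of the episode below 0.02 m and angle between shutter's own z axis and vertical below 0.1 rad and linear speed of shutter below 0.02 m/s); the robot touches nothing.
It fails at once if a button is pressed out of order: green (over 4 mm) before blue is in, or yellow (over 4 mm) before green is in ((value of joint green above 0.004 m and value of joint blue below 0.006 m) or (value of joint yellow above 0.004 m and value of joint green below 0.006 m)).
It fails at once if the red button is pressed (over 3 mm) (value of joint red above 0.003 m).
It fails at once if the shutter box is lifted, carried or shoved more than 20 mm, or tipped (distance of shutter from where it was at the start of the episode above 0.02 m or angle between shutter's own z axis and vertical above 0.25 rad).
It fails at once if a bystander is moved more than 30 mm or knocked over (not (distance of beaker from where it was at the start of the episode below 0.03 m) or not (distance of vial from where it was at the start of the episode below 0.03 m) or not (distance of bottle from where it was at the start of the episode below 0.03 m) or not (distance of dish from where it was at the start of the episode below 0.03 m) or not (distance of driver from where it was at the start of the episode below 0.03 m) or not (distance of filter_case from where it was at the start of the episode below 0.03 m) or not (angle between beaker's own z axis and vertical below 0.4 rad) or not (angle between vial's own z axis and vertical below 0.4 rad) or not (angle between bottle's own z axis and vertical below 0.4 rad) or not (angle between dish's own z axis and vertical below 0.4 rad)).
It fails at once if a button or its device is pressed with more than 30 N (contact force between any of the fingers, the arm and stirrer above 30 N or contact force between any of the fingers, the arm and supply above 30 N or contact force between any of the fingers, the arm and shutter above 30 N or contact force between any of the fingers, the arm and green above 30 N or contact force between any of the fingers, the arm and red above 30 N).
It also fails if it takes over 62 s, if anything falls off the work surface, if the arm or the gripper's body presses on something with over 40 N, if the wrist force passes 120 N, or if a joint passes its speed limit or range.

ROBOT

A 7-joint arm with a two-finger parallel gripper is mounted at the origin on the work surface. World frame = base frame: x ahead of the robot, y to its left, z up, the work surface at z = 0. Lengths are in m, angles in rad, forces in N, time in s.
With the tool pointing down it reaches from about 0.4 to 0.925 m from the base axis. Payload 4.1 kg.
Tool frame: the origin (TCP) lies on the centre line of the jaws, within the pads' length; the fingertips stand 19 mm ahead of it and the grasp point (between the pads) is the TCP; z points along the fingers, y is the line along which they close (so a half turn about z gives the same grasp; the last joint's range is limited). The gripper opens to 85 mm and grips with 20 to 120 N. Pads are 22 mm wide; open, the fingers measure 114 mm over their backs; the gripper's body (76 mm by 85 mm) begins 54 mm behind the grasp point. The pads swing forward as they close: fully open they stand 13 mm farther back than shut.
Start: joints at [-1.395, 0.398, 0.045, 1.537, -0.019, 1.207, -0.051], TCP at [0.176, 0.626, 0.25] pointing down, gripper open.
Joint ranges: [-2.82, 2.82], [-0.49, 2.23], [-1.37, 1.46], [0, 2.46], [-1.36, 4.5], [0.23, 2], [-2.94, 2.94]. Speed limits (rad/s): [2.57, 2.57, 3.14, 3.14, 3.14, 3.14, 3.14].

INTERFACE

Orientations are given as a unit quaternion [w, x, y, z].
In Python, from station import r, grab_frame, finish_job, spotter gives the robot as it stands. The module is installed in compiled form; this text tells all that it offers.
- The arm moves only by the tool carry_out, never from a script. Its argument "commands" is a list of rows, each an object of numbers: "tx", "ty", "tz": the shift along the tool's x, y, z in mm; "rx", "ry", "rz": the turn, a rotation vector about the tool's x, y, z in degrees. In form: [{"tx": .., "ty": .., "tz": .., "rx": .., "ry": .., "rz": ..}, ...]. A call has 1 to 5 rows; each row shifts and turns the commanded pose from where the row before left it, along the tool's axes as they then stand; what a row does not reach is not made up. A row lasts 1/12 s, in which the tool goes at most 41.7 mm and 7.16 degrees, less where a joint would pass 70% of its speed; a pose out of reach is approached as far as the arm can. A call is refused whole if a number of a shift passes 41.7 or a number of a turn 7.16, either way. A call with a gripper value outside its range is refused whole. "jaw" is the opening, from 0 (shut) to 1 (fully open), set as the call begins (left out, the last holds). The fingers move at their own pace and stop on an object; the grip force is fixed at half the most. Time passes only in rows, so rows that do not move let the fingers close. It gives the time, the measured TCP pose, the force, the opening and the grip force at its end, in the units of the state.
- r.sense(): the state, without advancing time (a new reading comes with each control period).
- grab_frame(name): name is "scene" or "top" or "wrist"; returns a dict with "pixels" (420x560x3 uint8, blue, green, red), "z_map" (420x560 float32, m along the optical axis (not along the pixel's ray), 0 where there is no reading), "K" (3x3 intrinsics, pixels), "R" (3x3) and "t" (3): a world point X has camera coordinates R X + t; the wrist camera has in their place "tool_from_camera" (4x4, takes a point from camera to tool coordinates, whose origin is the TCP and whose axes are the flange's). Camera axes: x right, y down, z forward; pixel columns grow to the right and rows downward; lengths in m; the calibration is good to about 2 mm. A picture is of the moment at which its call begins: read the wrist's pose just before it.
- finish_job(): hands the job in; it is judged then, once.
Trained networks look in the newest picture that a camera, given by its name, has taken for a name from the list of things; names that differ only in an ending like _2 or _b are one class to them, and where a whole thing is asked for, a point or a joint stands for the part that bears it (a point fixed in the world has none). Each returns a list of dicts, best first, with "conf" (0 to 1); they miss things now and then, are a little off and sometimes report something else, mostly with a low value. They report only what shows in the picture. A call takes as long as a camera call. They do not tell look-alikes from the thing itself.
- spotter.outline_of(query, camera): "region" (420x560 bool, what is visible of it) and "rect" ([left, top, width, height] in pixels, round what is visible of it).
- spotter.tip_of(query, camera): "pixel" ([column, row] in pixels: a listed point, or the origin of a listed thing).
The state is a dict: "time_s": time; "qpos": joint angles; "qvel": joint speeds; "effort": joint torques, N m; "ee_pos": TCP position; "tool_rot": TCP orientation; "force": force on the tool from outside, world axes, zero at the start; "ft_torque": the same for the moment, N m; "grip_width": finger opening in m; "grip_force": force on a finger pad.
Only numpy, scipy, OpenCV 4.12 (cv2) and the standard library are available. Lean on these libraries where they do the work, as an engineer would, in place of code of your own. Each camera call takes 0.05 s, during which the arm holds its last target. There are 200 camera calls.

## Working session

There is one attempt and no reset: what is moved stays moved. The work goes in short steps, Python scripts to look and compute and a tool call to move; the robot and the scene stay as the last step left them, time stands still between calls to the robot, and variables do not carry over. Pictures are saved under pics/ and viewed, at most 10 in all, crops included, and the job is handed in when it is done.

Besides the shell and the picture viewer there is one more tool, called after "Call:" by a JSON object that holds its "method" and its "body", one argument or row to a line. carry_out: Moves the arm, as the interface text tells. Its arguments: {"type":"object","properties":{"commands":{"type":"array"},"jaw":{"type":"number"}},"required":["commands"]}

```bash
mkdir -p pics
cat > h.py <<'E'
import numpy as np, cv2
from station import r, grab_frame, finish_job, spotter
def world(f,px,T=None):
    c,w=int(round(px[0])),int(round(px[1]))
    z=f["z_map"][max(0,w-2):w+3,max(0,c-2):c+3]; z=z[z>0]
    if not len(z): return None
    z=np.median(z); p=np.linalg.inv(f["K"])@[px[0],px[1],1]*z
    if "R" in f: return f["R"].T@(p-f["t"])
    return p
E
python3 - <<'E'
from h import *
s=r.sense(); print(s)
for cam in ["top","scene"]:
    f=grab_frame(cam); cv2.imwrite(f"pics/{cam}1.png",f["pixels"])
    for q in ["blue_top","green_top","red_top","yellow_top","shutter","stirrer","supply","beaker","vial","bottle"]:
        for d in spotter.tip_of(q,cam)[:3]:
            p=world(f,d["pixel"]); print(cam,q,round(d["conf"],2),np.round(d["pixel"]),None if p is None else np.round(p,3))
E
```

```text
{'time_s': 0.0, 'qpos': array([-1.39503102,  0.39916576,  0.04501516,  1.53786505, -0.01870756,
        1.20687474, -0.05065402]), 'qvel': array([ 2.66349690e-04, -3.95173714e-04, -4.41003183e-04, -8.59811733e-04,
        9.43978139e-04, -9.36614031e-06, -3.30055445e-04]), 'effort': array([-1.92994794e-04, -4.75122464e+01,  1.36390015e+00, -2.54221648e+01,
        1.14544609e-02,  9.48363886e-03,  2.63811948e-06]), 'ee_pos': array([0.1761635 , 0.62506723, 0.24928664]), 'tool_rot': array([-7.16224146e-05,  1.36865215e-01,  9.90589228e-01, -9.43084923e-04]), 'force': array([-0.04001136, -0.09602498,  0.05596091]), 'ft_torque': array([-0.01693279,  0.01266957, -0.01592438]), 'grip_force': 0.0, 'grip_width': 0.08531365170863288}
top blue_top 0.42 [264. 233.] [0.477 0.056 0.089]
top green_top 0.38 [219. 209.] [0.559 0.216 0.106]
top red_top 0.64 [191. 214.] [0.541 0.314 0.108]
top yellow_top 0.56 [357. 210.] [ 0.575 -0.282  0.053]
top yellow_top 0.55 [354. 159.] [ 0.767 -0.272  0.053]
top yellow_top 0.53 [308. 138.] [ 0.846 -0.101  0.05 ]
top shutter 0.71 [349. 164.] [ 0.749 -0.257  0.04 
[... 737 characters left out ...]
 [0.574 0.535 0.031]
scene yellow_top 0.53 [166. 234.] [ 0.84  -0.101  0.054]
scene yellow_top 0.51 [214. 161.] [ 0.579 -0.283  0.05 ]
scene shutter 0.94 [218. 173.] [ 0.59  -0.243  0.034]
scene shutter 0.92 [170. 245.] [ 0.845 -0.077  0.035]
scene shutter 0.9 [170. 198.] [ 0.762 -0.233  0.036]
scene stirrer 0.79 [275. 233.] [0.615 0.098 0.092]
scene stirrer 0.24 [283. 142.] [ 0.322 -0.271  0.007]
scene supply 0.85 [314. 297.] [0.653 0.316 0.091]
scene beaker 0.77 [248. 217.] [0.654 0.034 0.121]
scene beaker 0.53 [351. 270.] [0.539 0.315 0.107]
scene vial 0.46 [287. 295.] [0.709 0.281 0.103]
scene bottle 0.7 [351. 267.] [0.535 0.311 0.108]
scene bottle 0.58 [202. 124.] [ 0.5   -0.508  0.015]
```

View pics/top1.png

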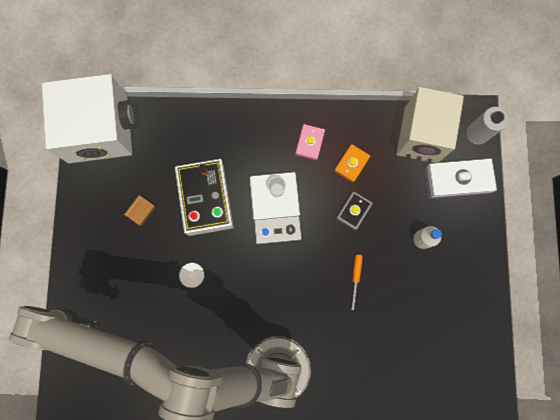

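View pics/scene1.png

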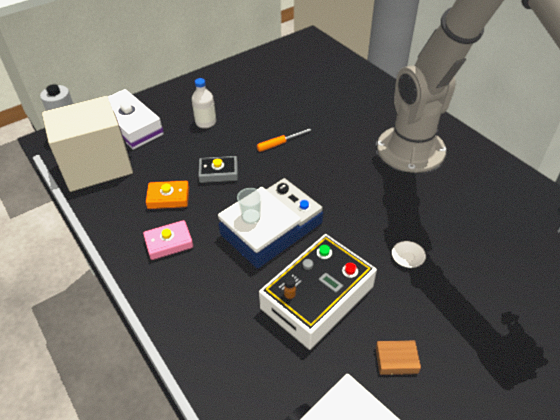

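The grey/black shutter box is the one at top-view pixel (355,210). The pink one (311,141) and orange one (353,163) are look-alikes. Blue is at (265,232), green at (217,212) and red at (194,216).

```bash
cat >> h.py <<'E'
def blob(f,px,hue,win=12):
    h=cv2.cvtColor(f["pixels"],cv2.COLOR_BGR2HSV).astype(int)
    yy,xx=np.mgrid[:420,:560]
    m=(abs(xx-px[0])<win)&(abs(yy-px[1])<win)&(abs(h[...,0]-hue)<14)&(h[...,1]>120)&(h[...,2]>90)
    return np.array([xx[m].mean(),yy[m].mean()]),m
def plane(f,px,z,R=None,t=None):
    R=f["R"] if R is None else R; t=f["t"] if t is None else t
    d=R.T@np.linalg.inv(f["K"])@[px[0],px[1],1]; o=-R.T@t
    return o+d*(z-o[2])/d[2]
def shift(target):
    """mm along the tool axes from here to the world target"""
    from scipy.spatial.transform import Rotation as Ro
    s=r.sense(); return Ro.from_quat(s["tool_rot"],scalar_first=True).as_matrix().T@(np.array(target)-s["ee_pos"])*1000
E
python3 - <<'E'
from h import *
for cam,P in [("top",dict(blue=(265,232),green=(217,212),yellow=(355,210))),("scene",dict(blue=(305,204),green=(325,250),yellow=(217,164)))]:
    f=grab_frame(cam)
    for n,hue,z in [("blue",110,.0885),("green",65,.1085),("yellow",28,.0535)]:
        c,m=blob(f,P[n],hue); print(cam,n,c,m.sum(),np.round(plane(f,c,z),4),np.round(world(f,c),4))
print(shift([.478,.055,.25]))
E
```

```text
top blue [264.91666667 231.36111111] 36 [0.4846 0.052  0.0885] [0.4848 0.052  0.0869]
top green [216.5        211.29411765] 34 [0.5512 0.2246 0.1085] [0.5514 0.2248 0.1071]
top yellow [354.925 209.2  ] 40 [ 0.5757 -0.2751  0.0535] [ 0.5756 -0.2751  0.0538]
scene blue [303.85294118 204.07352941] 68 [0.4877 0.0581 0.0885] [0.4876 0.0579 0.0882]
scene green [324.14 249.42] 100 [0.5531 0.2282 0.1085] [0.5523 0.2273 0.1071]
scene yellow [217.13636364 162.07575758] 66 [ 0.5766 -0.2697  0.0535] [ 0.5761 -0.2707  0.0524]
[-4.45122015e+02 -4.67443164e+02  2.85500132e-01]
```

Call:
{"method": "carry_out", "body": {
  "commands": [
    {"tx":-28,"ty":-29},
    {"tx":-28,"ty":-29},
    {"tx":-28,"ty":-29},
    {"tx":-28,"ty":-29},
    {"tx":-28,"ty":-29}
  ],
  "jaw": 0
}}

```text
schema error: expected keys tx, ty, tz, rx, ry, rz
```

Call:
{"method": "carry_out", "body": {
  "commands": [
    {"tx":-28,"ty":-29},
    {"tx":-28,"ty":-29},
    {"tx":-28,"ty":-29},
    {"tx":-28,"ty":-29},
    {"tx":-28,"ty":-29}
  ]
}}

```text
schema error: expected keys tx, ty, tz, rx, ry, rz
```

Call:
{"method": "carry_out", "body": {
  "commands": [
    {"tx":-28,"ty":-29},
    {"tx":-28,"ty":-29},
    {"tx":-28,"ty":-29},
    {"tx":-28,"ty":-29},
    {"tx":-28,"ty":-29}
  ]
}}

```text
schema error: expected keys tx, ty, tz, rx, ry, rz
```

```bash
cat >> h.py <<'E'
def wrist(name):
    from scipy.spatial.transform import Rotation as Ro
    s=r.sense(); f=grab_frame("wrist"); cv2.imwrite(f"pics/{name}.png",f["pixels"])
    W=np.eye(4); W[:3,:3]=Ro.from_quat(s["tool_rot"],scalar_first=True).as_matrix(); W[:3,3]=s["ee_pos"]
    C=np.linalg.inv(W@f["tool_from_camera"]); f["R"]=C[:3,:3]; f["t"]=C[:3,3]; return s,f
def proj(f,X):
    p=f["K"]@(f["R"]@np.array(X)+f["t"]); return p[:2]/p[2]
E
python3 - <<'E'
from h import *
s,f=wrist("w1"); print(s["time_s"],s["ee_pos"],s["tool_rot"],s["grip_width"],s["force"])
px=proj(f,[.485,.053,.0885]); print(px)
c,m=blob(f,px,110,50); print(c,m.sum(),plane(f,c,.0885),world(f,c)); 
for d in spotter.tip_of("blue_top","wrist")[:2]: print(d, plane(f,d["pixel"],.0885))
E
```

```text
1.2 [0.17635967 0.62565733 0.25035095] [1.40874220e-05 1.36914021e-01 9.90582932e-01 7.25911132e-05] 0.08520216205882569 [-0.81217679  0.61686731  0.14601052]
[-107.18291924  547.53113008]h.py:14: RuntimeWarning: Mean of empty slice.
  return np.array([xx[m].mean(),yy[m].mean()]),m
  ret = ret.dtype.type(ret / rcount)
Traceback (most recent call last):
  File "h.py", line 4, in world
    c,w=int(round(px[0])),int(round(px[1]))
            ~~~~~^^^^^^^
ValueError: cannot convert float NaN to integer
```

All six keys are required in every row. I'll resend the moves.

Call:
{"method": "carry_out", "body": {
  "commands": [
    {"tx":-28,"ty":-29,"tz":0,"rx":0,"ry":0,"rz":0},
    {"tx":-28,"ty":-29,"tz":0,"rx":0,"ry":0,"rz":0},
    {"tx":-28,"ty":-29,"tz":0,"rx":0,"ry":0,"rz":0},
    {"tx":-28,"ty":-29,"tz":0,"rx":0,"ry":0,"rz":0},
    {"tx":-28,"ty":-29,"tz":0,"rx":0,"ry":0,"rz":0}
  ],
  "jaw": 0
}}

```text
time_s: 1.67
ee_pos: [0.2725, 0.4463, 0.2504]
tool_rot: [0.0, 0.137, 0.991, 0.0]
force: [1.1, 0.2, -0.1]
grip_width: 0.0252
grip_force: 0.0
```

Call:
{"method": "carry_out", "body": {
  "commands": [
    {"tx":-28,"ty":-29,"tz":0,"rx":0,"ry":0,"rz":0},
    {"tx":-28,"ty":-29,"tz":0,"rx":0,"ry":0,"rz":0},
    {"tx":-28,"ty":-29,"tz":0,"rx":0,"ry":0,"rz":0},
    {"tx":-28,"ty":-29,"tz":0,"rx":0,"ry":0,"rz":0},
    {"tx":-28,"ty":-29,"tz":0,"rx":0,"ry":0,"rz":0}
  ]
}}

```text
time_s: 2.08
ee_pos: [0.3678, 0.2687, 0.2507]
tool_rot: [0.0, 0.137, 0.991, 0.001]
force: [0.8, 0.7, 0.1]
grip_width: -0.0
grip_force: 0.0
```

Call:
{"method": "carry_out", "body": {
  "commands": [
    {"tx":-28,"ty":-29,"tz":0,"rx":0,"ry":0,"rz":0},
    {"tx":-28,"ty":-29,"tz":0,"rx":0,"ry":0,"rz":0},
    {"tx":-28,"ty":-29,"tz":0,"rx":0,"ry":0,"rz":0},
    {"tx":-28,"ty":-29,"tz":0,"rx":0,"ry":0,"rz":0},
    {"tx":0,"ty":0,"tz":0,"rx":0,"ry":0,"rz":0}
  ]
}}

```text
time_s: 2.5
ee_pos: [0.4469, 0.1201, 0.2511]
tool_rot: [0.002, 0.143, 0.99, -0.001]
force: [-0.8, 0.2, -0.2]
grip_width: 0.0002
grip_force: 0.0
```

Run:
```python
from h import *
s,f=wrist("w2"); print(s["time_s"],s["ee_pos"],s["tool_rot"],s["grip_width"],s["force"])
px=proj(f,[.485,.053,.0885]); print(px)
for d in spotter.tip_of("blue_top","wrist")[:2]: print(d, plane(f,d["pixel"],.0885))
c,m=blob(f,px,110,50); print(c,m.sum(),plane(f,c,.0885),world(f,c));
```

```text
2.5 [0.44685033 0.12009975 0.25106197] [ 0.00186802  0.14330444  0.98967617 -0.00119461] 0.00015200120516917638 [-0.8326865   0.17628301 -0.18456215]
[214.96007063 251.78016289]
{'pixel': [214.5, 250.0], 'conf': 0.72} [0.48327562 0.05319221 0.0885    ]
[216.31475748 242.24664603] 969 [0.47676593 0.05717651 0.0885    ] [0.47718854 0.05684377 0.08741647]
```

View pics/w2.png

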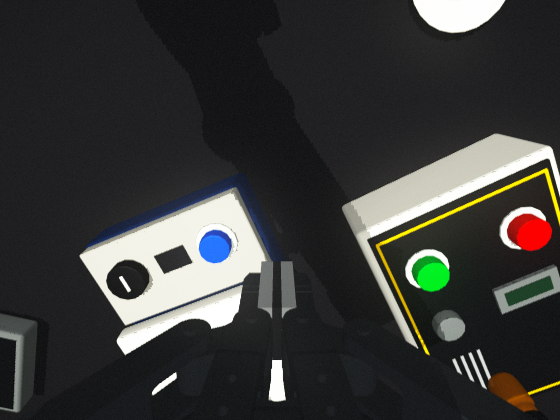

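The wrist view shows the blue cap top at about (214,249), which agrees with the top camera at ≈ (0.484, 0.053). Green is at about (434,275) and red at (530,232).

Run:
```python
from h import *
print(r.sense()["ee_pos"],shift([.484,.053,.125]))
_,f=wrist("w3"); 
for q in ["green_top","red_top","blue_top"]:
  for d in spotter.tip_of(q,"wrist")[:2]: print(q,d, plane(f,d["pixel"],.0885 if q[0]=="b" else .1085))
```

```text
[0.4441297  0.12691791 0.25056543] [-58.67546457 -60.14263562 125.53975107]
green_top {'pixel': [424.9, 284.2], 'conf': 0.7} [0.55008978 0.22544476 0.1085    ]
red_top {'pixel': [523.4, 241.5], 'conf': 0.65} [0.53303845 0.30682285 0.1085    ]
```

Call:
{"method": "carry_out", "body": {
  "commands": [
    {"tx":-20,"ty":-20,"tz":0,"rx":0,"ry":0,"rz":0},
    {"tx":-20,"ty":-20,"tz":25,"rx":0,"ry":0,"rz":0},
    {"tx":-19,"ty":-20,"tz":25,"rx":0,"ry":0,"rz":0},
    {"tx":0,"ty":0,"tz":30,"rx":0,"ry":0,"rz":0},
    {"tx":0,"ty":0,"tz":30,"rx":0,"ry":0,"rz":0}
  ]
}}

```text
time_s: 3.22
ee_pos: [0.4849, 0.0545, 0.1396]
tool_rot: [0.001, 0.137, 0.991, 0.0]
force: [-0.5, 0.9, -0.2]
grip_width: -0.0003
grip_force: 0.0
```

Call:
{"method": "carry_out", "body": {
  "commands": [
    {"tx":0,"ty":0,"tz":10,"rx":0,"ry":0,"rz":0},
    {"tx":0,"ty":0,"tz":0,"rx":0,"ry":0,"rz":0},
    {"tx":0,"ty":0,"tz":0,"rx":0,"ry":0,"rz":0}
  ]
}}

```text
time_s: 3.47
ee_pos: [0.4842, 0.0559, 0.1307]
tool_rot: [0.0, 0.136, 0.991, 0.0]
force: [-0.2, 0.7, 0.7]
grip_width: -0.0
grip_force: 0.0
```

Run:
```python
from h import *
s,f=wrist("w4"); print(s["time_s"],s["ee_pos"],s["tool_rot"],s["force"]); print(proj(f,s["ee_pos"]+[0,0,-.019]),proj(f,[.484,.053,.0885]))
for d in spotter.tip_of("blue_top","wrist")[:2]: print(d, plane(f,d["pixel"],.0885))
```

```text
3.4667 [0.48424162 0.05585091 0.13074163] [2.97517229e-05 1.35944300e-01 9.90716476e-01 1.01899337e-04] [-0.17672547  0.65530444  0.66292813]
[275.77550971 282.77079138] [270.30822977 259.69144142]
```

View pics/w4.png

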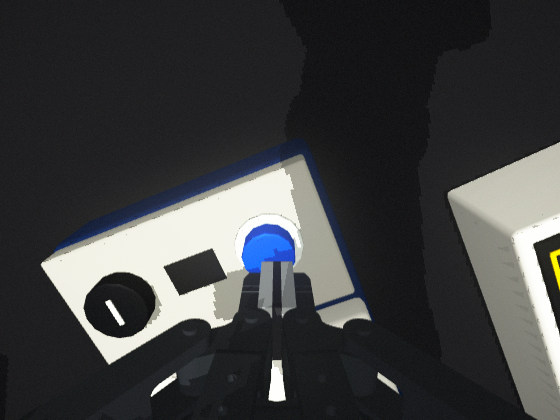

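The fingertip is over the blue cap, which shows at (269,257). I'll trim 3 mm sideways and go down.

Call:
{"method": "carry_out", "body": {
  "commands": [
    {"tx":-1,"ty":-3,"tz":8,"rx":0,"ry":0,"rz":0},
    {"tx":0,"ty":0,"tz":8,"rx":0,"ry":0,"rz":0},
    {"tx":0,"ty":0,"tz":3,"rx":0,"ry":0,"rz":0},
    {"tx":0,"ty":0,"tz":2,"rx":0,"ry":0,"rz":0},
    {"tx":0,"ty":0,"tz":0,"rx":0,"ry":0,"rz":0}
  ]
}}

```text
time_s: 3.98
ee_pos: [0.4838, 0.0516, 0.1088]
tool_rot: [-0.0, 0.137, 0.991, -0.0]
force: [0.6, -0.3, 0.1]
grip_width: -0.0001
grip_force: 0.0
```

Call:
{"method": "carry_out", "body": {
  "commands": [
    {"tx":0,"ty":0,"tz":2,"rx":0,"ry":0,"rz":0},
    {"tx":0,"ty":0,"tz":2,"rx":0,"ry":0,"rz":0},
    {"tx":0,"ty":0,"tz":0,"rx":0,"ry":0,"rz":0}
  ]
}}

```text
time_s: 4.23
ee_pos: [0.4845, 0.0516, 0.1054]
tool_rot: [0.0, 0.137, 0.991, 0.0]
force: [-0.7, -0.1, 2.4]
grip_width: -0.0002
grip_force: 1.3
```

Call:
{"method": "carry_out", "body": {
  "commands": [
    {"tx":0,"ty":0,"tz":2,"rx":0,"ry":0,"rz":0},
    {"tx":0,"ty":0,"tz":2,"rx":0,"ry":0,"rz":0},
    {"tx":0,"ty":0,"tz":0,"rx":0,"ry":0,"rz":0}
  ]
}}

```text
time_s: 4.48
ee_pos: [0.4845, 0.0517, 0.1012]
tool_rot: [0.0, 0.137, 0.991, 0.0]
force: [-0.1, 0.2, 2.8]
grip_width: -0.0001
grip_force: 1.4
```

Call:
{"method": "carry_out", "body": {
  "commands": [
    {"tx":0,"ty":0,"tz":2,"rx":0,"ry":0,"rz":0},
    {"tx":0,"ty":0,"tz":2,"rx":0,"ry":0,"rz":0},
    {"tx":0,"ty":0,"tz":0,"rx":0,"ry":0,"rz":0}
  ]
}}

```text
time_s: 4.73
ee_pos: [0.4845, 0.0516, 0.0976]
tool_rot: [0.0, 0.137, 0.991, 0.0]
force: [-2.3, 0.0, 9.0]
grip_width: -0.0004
grip_force: 4.7
```

Call:
{"method": "carry_out", "body": {
  "commands": [
    {"tx":0,"ty":0,"tz":1.5,"rx":0,"ry":0,"rz":0},
    {"tx":0,"ty":0,"tz":0,"rx":0,"ry":0,"rz":0}
  ]
}}

```text
time_s: 4.9
ee_pos: [0.4845, 0.0516, 0.0966]
tool_rot: [0.0, 0.137, 0.991, 0.0]
force: [-3.4, -0.3, 15.1]
grip_width: 0.0003
grip_force: 6.7
```

The force rose to 15 N at the stop, so blue is fully in. I'll lift and go to green at ≈ (0.551, 0.226).

Call:
{"method": "carry_out", "body": {
  "commands": [
    {"tx":0,"ty":0,"tz":-12,"rx":0,"ry":0,"rz":0},
    {"tx":0,"ty":0,"tz":-25,"rx":0,"ry":0,"rz":0},
    {"tx":0,"ty":0,"tz":-25,"rx":0,"ry":0,"rz":0},
    {"tx":0,"ty":0,"tz":-25,"rx":0,"ry":0,"rz":0},
    {"tx":0,"ty":0,"tz":-25,"rx":0,"ry":0,"rz":0}
  ]
}}

```text
time_s: 5.32
ee_pos: [0.4836, 0.0515, 0.2083]
tool_rot: [-0.0, 0.137, 0.991, -0.0]
force: [1.0, 1.2, -0.4]
grip_width: -0.0002
grip_force: 0.0
```

Call:
{"method": "carry_out", "body": {
  "commands": [
    {"tx":-4,"ty":37,"tz":0,"rx":0,"ry":0,"rz":0},
    {"tx":-4,"ty":37,"tz":0,"rx":0,"ry":0,"rz":0},
    {"tx":-3,"ty":37,"tz":0,"rx":0,"ry":0,"rz":0},
    {"tx":-3,"ty":37,"tz":0,"rx":0,"ry":0,"rz":0},
    {"tx":-3,"ty":37,"tz":0,"rx":0,"ry":0,"rz":0}
  ]
}}

```text
time_s: 5.73
ee_pos: [0.5507, 0.2269, 0.2071]
tool_rot: [-0.0, 0.137, 0.991, 0.0]
force: [0.5, -0.7, 0.2]
grip_width: -0.0003
grip_force: 0.0
```

Call:
{"method": "carry_out", "body": {
  "commands": [
    {"tx":0,"ty":0,"tz":20,"rx":0,"ry":0,"rz":0},
    {"tx":0,"ty":0,"tz":20,"rx":0,"ry":0,"rz":0},
    {"tx":0,"ty":0,"tz":15,"rx":0,"ry":0,"rz":0},
    {"tx":0,"ty":0,"tz":0,"rx":0,"ry":0,"rz":0}
  ]
}}

```text
time_s: 6.07
ee_pos: [0.5479, 0.2244, 0.1486]
tool_rot: [-0.003, 0.137, 0.991, -0.002]
force: [-0.4, 0.3, -0.2]
grip_width: 0.0002
grip_force: 0.0
```

Run:
```python
from h import *
s,f=wrist("w5"); print(s["time_s"],s["ee_pos"],s["force"]); px=proj(f,[.551,.2255,.1085]); print(px)
for d in spotter.tip_of("green_top","wrist")[:2]: print(d, plane(f,d["pixel"],.1085))
```

```text
6.0667 [0.54788889 0.22443767 0.14859465] [-0.39803663  0.30901176 -0.19181719]
[280.01519148 265.98531472]
{'pixel': [280.6, 265.7], 'conf': 0.64} [0.55092456 0.22582589 0.1085    ]
```

View pics/w5.png

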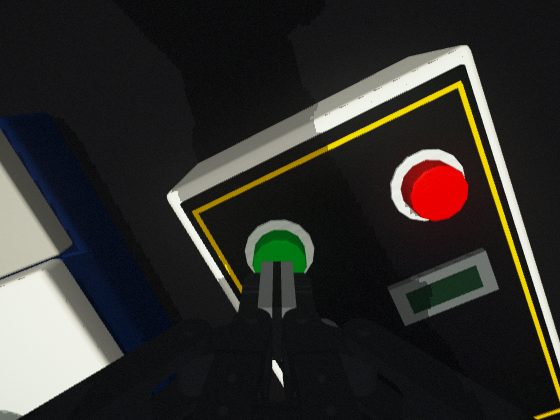

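The finger is over the green cap, with its top at about (280,266); red is well clear at (438,193). I'll go down.

Call:
{"method": "carry_out", "body": {
  "commands": [
    {"tx":0,"ty":0,"tz":8,"rx":0,"ry":0,"rz":0},
    {"tx":0,"ty":0,"tz":7,"rx":0,"ry":0,"rz":0},
    {"tx":0,"ty":0,"tz":3,"rx":0,"ry":0,"rz":0},
    {"tx":0,"ty":0,"tz":0,"rx":0,"ry":0,"rz":0},
    {"tx":0,"ty":0,"tz":0,"rx":0,"ry":0,"rz":0}
  ]
}}

```text
time_s: 6.58
ee_pos: [0.5507, 0.2251, 0.1348]
tool_rot: [0.0, 0.137, 0.991, 0.0]
force: [0.0, -0.8, 0.0]
grip_width: -0.0
grip_force: 0.0
```

Call:
{"method": "carry_out", "body": {
  "commands": [
    {"tx":0,"ty":0,"tz":2,"rx":0,"ry":0,"rz":0},
    {"tx":0,"ty":0,"tz":2,"rx":0,"ry":0,"rz":0},
    {"tx":0,"ty":0,"tz":2,"rx":0,"ry":0,"rz":0},
    {"tx":0,"ty":0,"tz":0,"rx":0,"ry":0,"rz":0}
  ]
}}

```text
time_s: 6.92
ee_pos: [0.5504, 0.225, 0.1284]
tool_rot: [-0.0, 0.137, 0.991, -0.0]
force: [-0.8, -0.3, 0.0]
grip_width: 0.0001
grip_force: 0.0
```

Call:
{"method": "carry_out", "body": {
  "commands": [
    {"tx":0,"ty":0,"tz":2,"rx":0,"ry":0,"rz":0},
    {"tx":0,"ty":0,"tz":2,"rx":0,"ry":0,"rz":0},
    {"tx":0,"ty":0,"tz":2,"rx":0,"ry":0,"rz":0},
    {"tx":0,"ty":0,"tz":0,"rx":0,"ry":0,"rz":0}
  ]
}}

```text
time_s: 7.25
ee_pos: [0.5509, 0.2252, 0.1228]
tool_rot: [0.0, 0.137, 0.991, 0.0]
force: [-0.2, -0.5, 3.5]
grip_width: -0.0
grip_force: 1.4
```

Call:
{"method": "carry_out", "body": {
  "commands": [
    {"tx":0,"ty":0,"tz":2,"rx":0,"ry":0,"rz":0},
    {"tx":0,"ty":0,"tz":2,"rx":0,"ry":0,"rz":0},
    {"tx":0,"ty":0,"tz":0,"rx":0,"ry":0,"rz":0}
  ]
}}

```text
time_s: 7.5
ee_pos: [0.5509, 0.2251, 0.1188]
tool_rot: [0.0, 0.137, 0.991, 0.0]
force: [0.4, 0.1, 6.1]
grip_width: 0.0002
grip_force: 2.5
```

Call:
{"method": "carry_out", "body": {
  "commands": [
    {"tx":0,"ty":0,"tz":1.5,"rx":0,"ry":0,"rz":0},
    {"tx":0,"ty":0,"tz":0,"rx":0,"ry":0,"rz":0}
  ]
}}

```text
time_s: 7.67
ee_pos: [0.5509, 0.2252, 0.118]
tool_rot: [0.0, 0.137, 0.991, 0.0]
force: [-2.1, -0.4, 8.7]
grip_width: -0.0002
grip_force: 4.2
```

Call:
{"method": "carry_out", "body": {
  "commands": [
    {"tx":0,"ty":0,"tz":1.5,"rx":0,"ry":0,"rz":0},
    {"tx":0,"ty":0,"tz":0,"rx":0,"ry":0,"rz":0}
  ]
}}

```text
time_s: 7.83
ee_pos: [0.551, 0.2252, 0.117]
tool_rot: [0.0, 0.137, 0.991, 0.0]
force: [-4.3, -1.6, 12.2]
grip_width: 0.0001
grip_force: 5.9
```

The force is 12 N at the stop, so green is fully in. Next I'll lift and carry over to the yellow button.

Call:
{"method": "carry_out", "body": {
  "commands": [
    {"tx":0,"ty":0,"tz":-12,"rx":0,"ry":0,"rz":0},
    {"tx":0,"ty":0,"tz":-30,"rx":0,"ry":0,"rz":0},
    {"tx":0,"ty":0,"tz":-30,"rx":0,"ry":0,"rz":0},
    {"tx":0,"ty":0,"tz":-30,"rx":0,"ry":0,"rz":0},
    {"tx":0,"ty":0,"tz":-30,"rx":0,"ry":0,"rz":0}
  ]
}}

```text
time_s: 8.25
ee_pos: [0.5503, 0.2248, 0.2489]
tool_rot: [-0.0, 0.137, 0.991, -0.0]
force: [1.1, -0.2, 0.4]
grip_width: -0.0002
grip_force: 0.0
```

Call:
{"method": "carry_out", "body": {
  "commands": [
    {"tx":-12,"ty":-36.5,"tz":0,"rx":0,"ry":0,"rz":0},
    {"tx":-12,"ty":-36.5,"tz":0,"rx":0,"ry":0,"rz":0},
    {"tx":-12,"ty":-36.5,"tz":0,"rx":0,"ry":0,"rz":0},
    {"tx":-12,"ty":-36.5,"tz":0,"rx":0,"ry":0,"rz":0},
    {"tx":-12,"ty":-36.5,"tz":0,"rx":0,"ry":0,"rz":0}
  ]
}}

```text
time_s: 8.67
ee_pos: [0.5585, 0.0314, 0.2477]
tool_rot: [-0.0, 0.137, 0.991, 0.0]
force: [0.8, 0.2, -0.0]
grip_width: 0.0002
grip_force: 0.0
```

Call:
{"method": "carry_out", "body": {
  "commands": [
    {"tx":-12,"ty":-36.5,"tz":0,"rx":0,"ry":0,"rz":0},
    {"tx":-12,"ty":-36.5,"tz":0,"rx":0,"ry":0,"rz":0},
    {"tx":-12,"ty":-36.5,"tz":0,"rx":0,"ry":0,"rz":0},
    {"tx":-12,"ty":-36.5,"tz":0,"rx":0,"ry":0,"rz":0},
    {"tx":-12,"ty":-36.5,"tz":0,"rx":0,"ry":0,"rz":0}
  ]
}}

```text
time_s: 9.08
ee_pos: [0.5668, -0.1605, 0.2476]
tool_rot: [-0.0, 0.137, 0.991, 0.0]
force: [0.3, 0.8, 0.4]
grip_width: -0.0001
grip_force: 0.0
```

Call:
{"method": "carry_out", "body": {
  "commands": [
    {"tx":-12,"ty":-36.5,"tz":0,"rx":0,"ry":0,"rz":0},
    {"tx":-12,"ty":-36.5,"tz":0,"rx":0,"ry":0,"rz":0},
    {"tx":-12,"ty":-36.5,"tz":0,"rx":0,"ry":0,"rz":0},
    {"tx":0,"ty":0,"tz":20,"rx":0,"ry":0,"rz":0},
    {"tx":0,"ty":0,"tz":20,"rx":0,"ry":0,"rz":0}
  ]
}}

```text
time_s: 9.5
ee_pos: [0.5715, -0.2787, 0.2084]
tool_rot: [0.001, 0.14, 0.99, -0.001]
force: [-0.2, 1.0, -0.3]
grip_width: -0.0001
grip_force: 0.0
```

Call:
{"method": "carry_out", "body": {
  "commands": [
    {"tx":0,"ty":0,"tz":30,"rx":0,"ry":0,"rz":0},
    {"tx":0,"ty":0,"tz":30,"rx":0,"ry":0,"rz":0},
    {"tx":0,"ty":0,"tz":30,"rx":0,"ry":0,"rz":0},
    {"tx":0,"ty":0,"tz":15,"rx":0,"ry":0,"rz":0},
    {"tx":0,"ty":0,"tz":0,"rx":0,"ry":0,"rz":0}
  ]
}}

```text
time_s: 9.92
ee_pos: [0.5692, -0.2721, 0.0982]
tool_rot: [-0.004, 0.137, 0.991, 0.001]
force: [-0.2, 0.2, 0.2]
grip_width: 0.0003
grip_force: 0.0
```

Run:
```python
from h import *
s,f=wrist("w6"); print(s["time_s"],s["ee_pos"],s["force"]); px=proj(f,[.5757,-.275,.0535]); print(px)
for d in spotter.tip_of("yellow_top","wrist")[:3]: print(d, plane(f,d["pixel"],.0535))
print(shift([.5757,-.275,.09]))
```

```text
9.9167 [ 0.56923772 -0.27210235  0.09820482] [-0.19181819  0.21182749  0.20158723]
[273.82116163 269.4482661 ]
{'pixel': [274.1, 264.9], 'conf': 0.9} [ 0.57321469 -0.27414386  0.0535    ]
[-3.83064004  0.04776238 12.60376993]
```

View pics/w6.png

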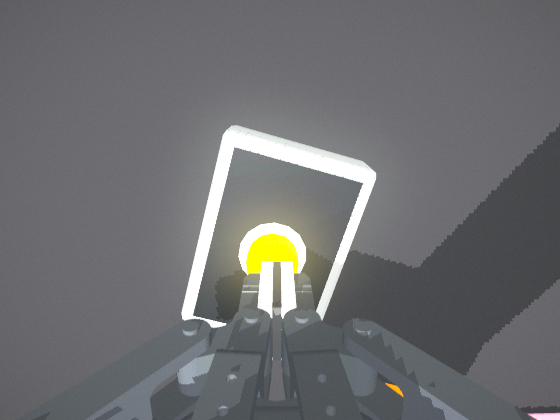

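This is the grey/black box, with the yellow cap top near (274,267) under the finger. I'll go down with a settle.

Call:
{"method": "carry_out", "body": {
  "commands": [
    {"tx":0,"ty":0,"tz":8,"rx":0,"ry":0,"rz":0},
    {"tx":0,"ty":0,"tz":6,"rx":0,"ry":0,"rz":0},
    {"tx":0,"ty":0,"tz":4,"rx":0,"ry":0,"rz":0},
    {"tx":0,"ty":0,"tz":0,"rx":0,"ry":0,"rz":0},
    {"tx":0,"ty":0,"tz":0,"rx":0,"ry":0,"rz":0}
  ]
}}

```text
time_s: 10.43
ee_pos: [0.5722, -0.2739, 0.0848]
tool_rot: [0.0, 0.137, 0.991, 0.0]
force: [-0.1, -0.9, 0.5]
grip_width: 0.0003
grip_force: 0.0
```

Call:
{"method": "carry_out", "body": {
  "commands": [
    {"tx":-2,"ty":0,"tz":4,"rx":0,"ry":0,"rz":0},
    {"tx":0,"ty":0,"tz":4,"rx":0,"ry":0,"rz":0},
    {"tx":0,"ty":0,"tz":2,"rx":0,"ry":0,"rz":0},
    {"tx":0,"ty":0,"tz":0,"rx":0,"ry":0,"rz":0},
    {"tx":0,"ty":0,"tz":0,"rx":0,"ry":0,"rz":0}
  ]
}}

```text
time_s: 10.85
ee_pos: [0.5739, -0.2744, 0.0745]
tool_rot: [-0.0, 0.137, 0.991, 0.0]
force: [0.4, -0.1, -0.3]
grip_width: -0.0
grip_force: 0.0
```

Call:
{"method": "carry_out", "body": {
  "commands": [
    {"tx":0,"ty":0,"tz":2,"rx":0,"ry":0,"rz":0},
    {"tx":0,"ty":0,"tz":2,"rx":0,"ry":0,"rz":0},
    {"tx":0,"ty":0,"tz":2,"rx":0,"ry":0,"rz":0},
    {"tx":0,"ty":0,"tz":0,"rx":0,"ry":0,"rz":0}
  ]
}}

```text
time_s: 11.18
ee_pos: [0.5744, -0.2747, 0.0689]
tool_rot: [0.0, 0.137, 0.991, -0.0]
force: [0.0, 0.7, 2.9]
grip_width: -0.0001
grip_force: 1.4
```

Call:
{"method": "carry_out", "body": {
  "commands": [
    {"tx":0,"ty":0,"tz":2,"rx":0,"ry":0,"rz":0},
    {"tx":0,"ty":0,"tz":1.5,"rx":0,"ry":0,"rz":0},
    {"tx":0,"ty":0,"tz":0,"rx":0,"ry":0,"rz":0}
  ]
}}

```text
time_s: 11.43
ee_pos: [0.5743, -0.2747, 0.0652]
tool_rot: [0.0, 0.137, 0.991, -0.0]
force: [0.4, 0.3, 2.3]
grip_width: 0.0004
grip_force: 1.5
```

Call:
{"method": "carry_out", "body": {
  "commands": [
    {"tx":0,"ty":0,"tz":1.5,"rx":0,"ry":0,"rz":0},
    {"tx":0,"ty":0,"tz":1.5,"rx":0,"ry":0,"rz":0},
    {"tx":0,"ty":0,"tz":0,"rx":0,"ry":0,"rz":0}
  ]
}}

```text
time_s: 11.68
ee_pos: [0.5744, -0.2747, 0.0629]
tool_rot: [0.0, 0.137, 0.991, 0.0]
force: [-1.0, 1.0, 8.8]
grip_width: -0.0004
grip_force: 4.3
```

Call:
{"method": "carry_out", "body": {
  "commands": [
    {"tx":0,"ty":0,"tz":1.5,"rx":0,"ry":0,"rz":0},
    {"tx":0,"ty":0,"tz":0,"rx":0,"ry":0,"rz":0}
  ]
}}

```text
time_s: 11.85
ee_pos: [0.5744, -0.2748, 0.062]
tool_rot: [0.0, 0.137, 0.991, 0.0]
force: [-2.2, 1.3, 11.2]
grip_width: 0.0001
grip_force: 6.0
```

Yellow is at its stop with 11 N. I'll lift clear and check.

Call:
{"method": "carry_out", "body": {
  "commands": [
    {"tx":0,"ty":0,"tz":-10,"rx":0,"ry":0,"rz":0},
    {"tx":0,"ty":0,"tz":-20,"rx":0,"ry":0,"rz":0},
    {"tx":0,"ty":0,"tz":-30,"rx":0,"ry":0,"rz":0},
    {"tx":0,"ty":0,"tz":-40,"rx":0,"ry":0,"rz":0},
    {"tx":0,"ty":0,"tz":-40,"rx":0,"ry":0,"rz":0}
  ]
}}

```text
time_s: 12.27
ee_pos: [0.5728, -0.2737, 0.2007]
tool_rot: [-0.002, 0.137, 0.991, 0.0]
force: [1.3, -0.7, -0.3]
grip_width: 0.0001
grip_force: 0.0
```

Call:
{"method": "carry_out", "body": {
  "commands": [
    {"tx":0,"ty":0,"tz":-40,"rx":0,"ry":0,"rz":0},
    {"tx":0,"ty":0,"tz":0,"rx":0,"ry":0,"rz":0},
    {"tx":0,"ty":0,"tz":0,"rx":0,"ry":0,"rz":0},
    {"tx":0,"ty":0,"tz":0,"rx":0,"ry":0,"rz":0}
  ]
}}

```text
time_s: 12.6
ee_pos: [0.5735, -0.2738, 0.2399]
tool_rot: [-0.001, 0.137, 0.991, 0.001]
force: [0.2, 0.1, -0.3]
grip_width: -0.0
grip_force: 0.0
```

Run:
```python
from h import *
f=grab_frame("scene"); cv2.imwrite("pics/scene2.png",f["pixels"])
for n,hue,p in [("blue",110,(304,204)),("green",65,(324,249)),("yellow",28,(217,163)),("red",2,(350,269))]:
    try:
        c,m=blob(f,p,hue); print(n,c,m.sum(),np.round(world(f,c),4))
    except Exception as e: print(n,e)
```

```text
blue [303.7962963  204.94444444] 54 [0.4855 0.0551 0.0809]
green [323.95714286 250.8       ] 70 [0.5524 0.2271 0.1012]
yellow [217.14285714 163.06122449] 49 [ 0.5747 -0.2747  0.0446]
red [349.82 267.9 ] 100 [0.5393 0.3111 0.1104]
```

View pics/scene2.png

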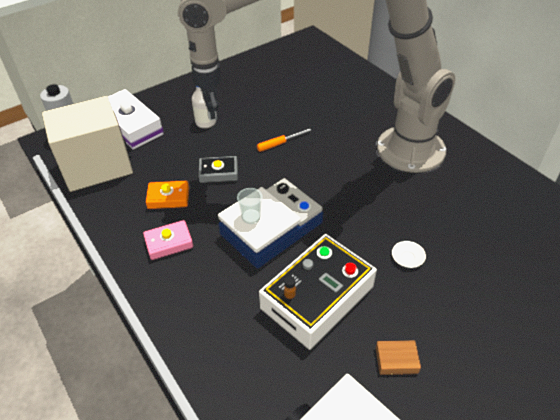

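The scene view shows blue (304,205), green (324,251) and yellow (217,163) each about 6–8 mm lower than before. Red (350,268) is still out, and the box and bystanders are where they were.

```bash
python3 -c "
from h import *
print(finish_job())"
```

```text
the job is handed in; nothing more can be done
None
```

I pressed the blue, green and yellow buttons in that order, each to its stop at 11–15 N. The last picture showed red still out and the shutter box and bystanders in place, and I handed the job in at about 13 s; the hand-in returned no verdict.

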